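# Roll the pattern weights onto the fold line

## Task

Roll the two round steel bar weights across the tan pattern board by pushing their tops sideways with your fingertips, until each one lies along the straight dark fold line with the line under its middle. Do not pick the bars up or slide them along without rolling, leave both lying still on the line, and leave the spool, tape roll, jar and box where they are.

Things in the scene. Friction and masses are not known exactly. Their poses are not given: they have to be found in the camera images.
- fold_line (a point): middle of the straight dark line (360 x 4 mm, a cross tick at each end) drawn on top of the fixed tan card board (250 x 400 mm, its top 4 mm above the table). The line runs along this point's y axis; x points across it, z up. One bar starts on its -x side about 90 mm towards +y, the other on its +x side about 90 mm towards -y. The red curve is decoration.
- long_bar: solid round steel bar weight, 130 mm long, 32 mm in diameter, 0.75 kg give or take a fifth, lying on its side on the board. Origin at mid-length on its axis (20 mm above the table; its top is at 36 mm); its own y axis runs along the bar. Starts within 4 degrees of parallel to the fold line, 35 to 55 mm to one side of it; rolls with some resistance and hardly coasts after a slow push.
- short_bar: solid round steel bar weight, 90 mm long, 32 mm in diameter, 0.52 kg give or take a fifth, lying on its side on the board. Origin at mid-length on its axis (20 mm above the table; its top is at 36 mm); its own y axis runs along the bar. Starts within 4 degrees of parallel to the fold line, 35 to 55 mm to one side of it; rolls with some resistance and hardly coasts after a slow push.
- spool: standing grey thread spool, 30 mm in diameter, 44 mm tall, on the board near a corner; origin at the centre of its underside. A bystander: leave it alone.
- tape: red roll of tape lying flat, 54 mm in outer diameter, 18 mm high, on the board near the opposite corner; origin at the centre of its underside. A bystander: leave it alone.
- pin_jar: small glass jar with black cap, 48 mm in diameter, 60 mm tall, on the table beyond the +y end of the board; origin at the centre of its underside. A bystander: leave it alone.
- pin_box: closed cardboard box 100 x 70 x 25 mm lying on the table beyond the -y end of the board; origin at the centre of its underside. A bystander: leave it alone.
Not all that is in view belongs to the job. What is shaped like the long_bar but purple is not meant. What is shaped like the short_bar but pink is not meant.

How it is judged:
At the end, for the whole second after the job is handed in: Each bar lies at rest on the board (slower than 10 mm/s), its axis within 7 mm of the fold line at the bar's middle and within 0.12 rad (7 degrees) of the line's direction, its middle within 125 mm of the middle of the line (x of long_bar in the frame of fold_line between -0.007 and 0.007 m and y of long_bar in the frame of fold_line between -0.125 and 0.125 m and angle between the y axis of each of long_bar, short_bar and the y axis of fold_line, either way round below 0.12 rad and height (world z) of long_bar between 0.017 and 0.023 m and linear speed of each of long_bar, short_bar below 0.01 m/s and x of short_bar in the frame of fold_line between -0.007 and 0.007 m and y of short_bar in the frame of fold_line between -0.125 and 0.125 m and height (world z) of short_bar between 0.017 and 0.023 m); the robot touches nothing.
It fails at once if a bar is lifted, tipped up or pushed off the board (its middle rises 7 mm or sinks 6 mm) (height (world z) of any of long_bar, short_bar above 0.027 m or height (world z) of any of long_bar, short_bar below 0.014 m).
It fails at once if a bar is slid along without rolling (it has travelled 22 to 27 mm but hardly turned) ((distance of long_bar from where it was at the start of the episode between 0.022 and 0.027 m and angle between long_bar's own z axis and vertical below 0.6 rad) or (distance of short_bar from where it was at the start of the episode between 0.022 and 0.027 m and angle between short_bar's own z axis and vertical below 0.6 rad)).
It fails at once if the fingers reach down beside a bar and push it low on its side (touching it while the grasp point between the pads is below the bar's top) (height (world z) of the grasp point below 0.036 m and (contact force between the fingers and long_bar above 0.5 N or contact force between the fingers and short_bar above 0.5 N)).
It fails at once if the spool, tape roll, jar or box is moved more than 15 mm (distance of any of spool, tape, pin_jar, pin_box from where it was at the start of the episode above 0.015 m).
It also fails if it takes over 61 s, if anything falls off the work surface, if the arm or the gripper's body presses on something with over 40 N, if the wrist force passes 120 N, or if a joint passes its speed limit or range.

## Robot

A 7-joint arm with a two-finger parallel gripper is mounted at the origin on the work surface. World frame = base frame: x ahead of the robot, y to its left, z up, the work surface at z = 0. Lengths are in m, angles in rad, forces in N, time in s.
With the tool pointing down it reaches from about 0.4 to 0.85 m from the base axis. Payload 10.4 kg.
Tool frame: the origin (TCP) lies on the centre line of the jaws, within the pads' length; the fingertips stand 8 mm ahead of it and the grasp point (between the pads) lies 11 mm behind it; z points along the fingers, y is the direction in which the jaws open and shut (so a half turn about z gives the same grasp; the last joint's range is limited). The gripper opens to 85 mm and grips with 20 to 120 N. Pads are 22 mm wide; open, the fingers measure 114 mm over their backs; the gripper's body (76 mm by 85 mm) begins 54 mm behind the grasp point. The pads swing forward as they close: fully open they stand 13 mm farther back than shut.
Start: joints at [1.185, 0.332, -0.065, 1.46, 0.022, 1.35, -0.088], TCP at [0.222, -0.584, 0.239] pointing down, gripper open.
Joint ranges: [-2.6, 2.6], [-0.5, 2.12], [-1.47, 1.34], [0.16, 2.42], [-1.27, 4.41], [0.06, 2.06], [-2.6, 2.6]. Speed limits (rad/s): [2.22, 2.22, 2.79, 2.79, 3.14, 3.14, 3.14].

## Interface

Orientations are given as a unit quaternion [x, y, z, w].
In Python, from workcell import manip gives the robot as it stands.
- The arm moves only by the tool arm_command, never from a script. Its argument "targets" is text: rows parted by semicolons, each of 6 numbers parted by spaces: the shift along the tool's x, y, z in mm, then the turn, a rotation vector about the tool's x, y, z in rad. A call has 1 to 5 rows; each row shifts and turns the commanded pose from where the row before left it, along the tool's axes as they then stand; what a row does not reach is not made up. A row lasts 1/8 s, in which the tool goes at most 62.5 mm and 10.7 degrees, less where a joint would pass 70% of its speed; a pose out of reach is approached as far as the arm can. A call is refused whole if a number of a shift passes 62.5 or a number of a turn 0.188, either way. A call with a gripper value outside its range is refused whole. "grip" is the finger opening in mm, from 0 to 85.4, set as the call begins (left out, the last holds). The fingers move at their own pace and stop on an object; "squeeze" is the grip in N (left out, the last holds). Time passes only in rows, so rows that do not move let the fingers close. It gives the time, the measured TCP pose, the force and the opening at its end, in the units of the state.
- manip.get_obs(): the state, without advancing time (a new reading comes with each control period).
- manip.camera(name): name is "scene" or "top" or "wrist"; returns a dict with "frame" (420x560x3 uint8, red, green, blue), "vertical_fov" (degrees; the focal length in pixels is half the picture's height over the tangent of half this angle, whatever the lens; pixels are square), "cx", "cy" (the principal point, pixels), "rvec" (rotation vector, rad) and "tvec" (3), from world to camera coordinates, as OpenCV has them. Camera axes: x right, y down, z forward; pixel columns grow to the right and rows downward; lengths in m; the calibration is good to about 2 mm. A picture is of the moment at which its call begins. There is no depth.
- manip.hand_in(): hands the job in, once; it reports no verdict.
Trained networks look in a picture, given as the dict that the camera call returned (one of the last four; its "shot" number tells which), for a name from the list of things; names that differ only in an ending like _2 or _b are one class to them, and where a whole thing is asked for, a point or a joint stands for the part that bears it (a point fixed in the world has none). Each returns a list of dicts, best first, with "p" (0 to 1); they miss things now and then, are a little off and sometimes report something else, mostly with a low value. They report only what shows in the picture. A call takes as long as a camera call. They do not tell look-alikes from the thing itself.
- manip.search_frame(picture, name): "xyz" ([x, y, z] in m, in the coordinates of the camera as it stood for that picture, good to about 4 mm: the middle of the surface that is visible of it).
The state is a dict: "clock": time; "joint_pos": joint angles; "joint_velocities": joint speeds; "tau": joint torques, N m; "position": TCP position; "ee_rot": TCP orientation; "ft_force": force on the tool from outside, world axes, zero at the start; "torque": the same for the moment, N m; "grip_width": opening from 0.0 (shut) to 1.0 (fully open).
Only numpy, scipy, OpenCV 4.12 (cv2) and the standard library are available. Lean on these libraries where they do the work, as an engineer would, in place of code of your own. Each camera call takes 0.05 s, during which the arm holds its last target.

## Working session

There is one attempt and no reset: what is moved stays moved. The work goes in short steps, Python scripts to look and compute and a tool call to move; the robot and the scene stay as the last step left them, time stands still between calls to the robot, and variables do not carry over. Pictures are saved under pics/ and viewed, and the job is handed in when it is done.

Besides the shell and the picture viewer there is one more tool, called after "Request:" as name(argument=value, ...) on one line, values as JSON. arm_command: Moves the arm, as the interface text tells. Its arguments: {"type":"object","properties":{"targets":{"type":"string"},"grip":{"type":"number"},"squeeze":{"type":"number"}},"required":["targets"]}

```bash
mkdir -p pics; ls; python3 - <<'E'
from workcell import manip
import cv2
print(manip.get_obs())
for n in ["scene","top"]:
    c=manip.camera(n); cv2.imwrite(f"pics/{n}0.png",c["frame"][:,:,::-1]); print(n,c["vertical_fov"],c["cx"],c["cy"],c["rvec"],c["tvec"],c["shot"])
E
```

```text
pics
{'clock': 0.0, 'joint_pos': array([ 1.18540374,  0.33287402, -0.06467185,  1.46093636,  0.02158899,
        1.34994172, -0.08850073]), 'joint_velocities': array([ 2.19256873e-05,  5.90677660e-05,  1.62727572e-03,  9.87937435e-04,
        3.97328956e-04,  9.41592277e-04, -3.12892730e-04]), 'tau': array([-4.03998893e-04, -6.25440574e+01,  4.94996295e-02, -3.91604590e+01,
        1.63286930e-02,  9.83635458e-03, -2.55812199e-05]), 'position': array([ 0.22165253, -0.58397359,  0.2385169 ]), 'ee_rot': array([ 9.83593292e-01,  1.80398723e-01, -1.65452482e-04, -7.13353952e-04]), 'ft_force': array([ 0.56086117, -0.48629394,  0.36924078]), 'torque': array([-0.00996723,  0.06214531, -0.00717875]), 'grip_width': 0.9978247344371651}
scene 45.68899361740236 278.6245531223909 209.6697000832723 [ 1.50966945  1.93385136 -0.92153101] [ 0.12355354 -0.28363521  1.58944162] 1
top 49.89447034677288 286.43424278751826 208.96435679308294 [ 2.08512651 -2.15290855  0.15700693] [0.03894449 0.53766999 1.26317494] 2
```

View pics/top0.png

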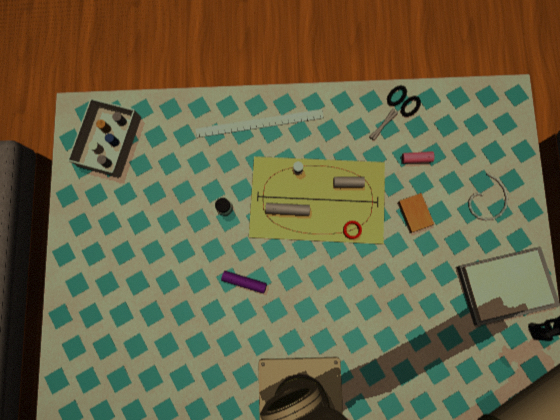

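View pics/scene0.png

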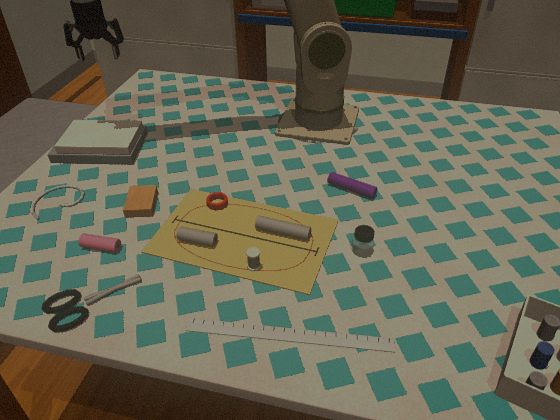

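```bash
cat > h.py <<'E'
import numpy as np, cv2
from workcell import manip
from scipy.spatial.transform import Rotation as R
def K(c):
    h=c["frame"].shape[0]; f=h/2/np.tan(np.radians(c["vertical_fov"])/2)
    return np.array([[f,0,c["cx"]],[0,f,c["cy"]],[0,0,1.]])
def pix2w(c,uv,z):
    M=R.from_rotvec(np.array(c["rvec"]).ravel()).as_matrix(); t=np.array(c["tvec"]).ravel()
    d=M.T@np.linalg.inv(K(c))@np.array([uv[0],uv[1],1.]); o=-M.T@t
    return o+d*(z-o[2])/d[2]
def w2pix(c,p):
    M=R.from_rotvec(np.array(c["rvec"]).ravel()).as_matrix(); t=np.array(c["tvec"]).ravel()
    q=K(c)@(M@np.asarray(p)+t); return q[:2]/q[2]
def cam2w(c,x):
    M=R.from_rotvec(np.array(c["rvec"]).ravel()).as_matrix(); t=np.array(c["tvec"]).ravel()
    return M.T@(np.asarray(x)-t)
E
python3 - <<'E'
from h import *
for n in ["top","scene"]:
    c=manip.camera(n)
    if n=="top":
        cv2.imwrite("pics/topc.png",cv2.resize(c["frame"][150:250,240:395,::-1],None,fx=5,fy=5,interpolation=cv2.INTER_CUBIC))
        for uv in [(264,198),(378,202)]: print(pix2w(c,uv,.004).round(4))
        print("base",w2pix(c,[0,0,0]))
    for o in ["long_bar","short_bar","fold_line","spool","tape","pin_jar","pin_box"]:
        for r in manip.search_frame(c,o)[:2]:
            w=cam2w(c,r["xyz"]); print(n,o,round(r["p"],2),w.round(4),w2pix(c,w).round(1))
E
```

```text
[0.5821 0.0894 0.004 ]
[ 0.5579 -0.2517  0.004 ]
base [300.35216038 401.11597704]
top long_bar 0.88 [0.5407 0.0206 0.0309] [286.9 209.2]
top long_bar 0.81 [0.3342 0.1531 0.0275] [243.  281.7]
top short_bar 0.54 [ 0.688  -0.3762  0.0257] [418.3 156.4]
top fold_line 0.81 [ 0.5746 -0.0715  0.0078] [317.5 198.4]
top spool 0.57 [ 0.6614 -0.0187  0.0499] [298.9 167.2]
top tape 0.43 [ 0.4726 -0.1704  0.0245] [353.1 230.4]
top pin_jar 0.77 [0.5531 0.2041 0.0594] [223.1 205.4]
top pin_box 0.69 [ 0.5176 -0.3569  0.0243] [416.2 213. ]
scene long_bar 0.64 [0.3463 0.159  0.0233] [353. 185.]
scene long_bar 0.63 [0.5538 0.0229 0.0264] [282.2 227.8]
scene short_bar 0.92 [ 0.6941 -0.3665  0.0244] [100.4 241.6]
scene fold_line 0.55 [ 0.5945 -0.0575  0.0062] [244.3 240.3]
scene spool 0.61 [ 0.6718 -0.0098  0.0361] [254.  257.7]
scene tape 0.87 [ 0.4806 -0.1646  0.0176] [216.9 200. ]
scene pin_jar 0.71 [0.5722 0.2061 0.0385] [360.9 242.1]
scene pin_box 0.76 [ 0.5359 -0.3479  0.0241] [139.7 200.6]
```

View pics/topc.png

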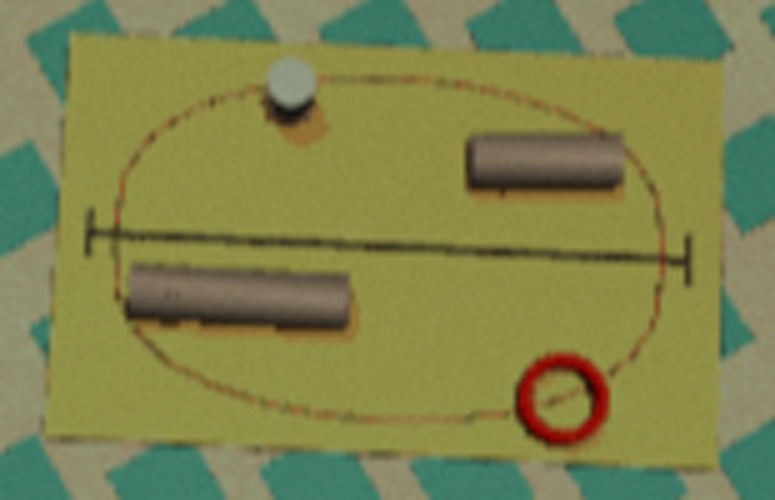

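```bash
cat >> h.py <<'E'
def plan(target,yaw_x,verbose=True):
    """target TCP xyz, yaw of tool x in world (tool down). prints shift in current tool axes (mm) & rotvec tool"""
    o=manip.get_obs(); Rc=R.from_quat(o["ee_rot"]).as_matrix()
    x=np.array([np.cos(yaw_x),np.sin(yaw_x),0]); z=np.array([0,0,-1.]); y=np.cross(z,x)
    Rt=np.stack([x,y,z],1)
    rv=R.from_matrix(Rc.T@Rt).as_rotvec()
    d=np.asarray(target)-o["position"]
    print("t",round(o["clock"],2),"pos",o["position"].round(4),"grip",round(o["grip_width"],3),"F",o["ft_force"].round(2))
    print(" shift now-axes mm",(Rc.T@d*1e3).round(1)," turn",rv.round(4)," shift after-turn mm",(Rt.T@d*1e3).round(1))
E
python3 - <<'E'
from h import *
c=manip.camera("top")
a=pix2w(c,(258,196.4),.004);b=pix2w(c,(377.6,202),.004);m=(a+b)/2
print(a,b,m,np.linalg.norm(a-b)); u=(a-b)/np.linalg.norm(a-b)
yaw=np.arctan2(u[1],u[0])-np.pi/2; print("yaw of line x",yaw)
def cr(x,y): return (240+x/5,150+y/5)
for n,ends in {"long":[cr(128,292),cr(350,300)],"short":[cr(468,160),cr(623,162)]}.items():
    p=[pix2w(c,e,.03) for e in ends]; L=np.linalg.norm(p[0]-p[1]); mid=(p[0]+p[1])/2
    v=p[0]-p[1]; print(n,mid.round(4),L,"yaw rel",np.arctan2(v[1],v[0])-np.pi/2-yaw, "line frame",np.dot(mid-m,[np.cos(yaw),np.sin(yaw),0]),np.dot(mid-m,u))
plan([m[0]-0.03,m[1],.25],yaw)
E
```

```text
[0.58765507 0.10742088 0.004     ] [ 0.55793942 -0.25047694  0.004     ] [ 0.57279725 -0.07152803  0.004     ] 0.3591293262112786
yaw of line x -0.08283831488293592
long [0.5408 0.0182 0.03  ] 0.1307078744812033 yaw rel 0.011862113576400324 line frame -0.03930730000175769 0.08681161896924423
short [ 0.6156 -0.1657  0.03  ] 0.09141897537509472 yaw rel 0.0333761793949634 line frame 0.05048122712933729 -0.09026389207756406
t 0.95 pos [ 0.2218 -0.5843  0.2393] grip 1.001 F [-0.67 -0.01 -0.2 ]
 shift now-axes mm [ 482.1 -365.5  -10.7]  turn [ 0.     -0.      0.4456]  shift after-turn mm [ 277.4 -537.6  -10.7]
```

Request:
arm_command(targets="0 0 0 0 0 0.1485; 0 0 0 0 0 0.1485; 0 0 0 0 0 0.1485; 27.7 -53.8 -1 0 0 0; 27.7 -53.8 -1 0 0 0", grip=55)

```text
clock: 1.58
position: [0.2865, -0.4805, 0.2412]
ee_rot: [0.999, -0.042, 0.0, 0.0]
ft_force: [1.6, 0.0, 1.0]
grip_width: 0.645
```

Request:
arm_command(targets="27.7 -53.8 -1 0 0 0; 27.7 -53.8 -1 0 0 0; 27.7 -53.8 -1 0 0 0; 27.7 -53.8 -1 0 0 0; 27.7 -53.8 -1 0 0 0")

```text
clock: 2.2
position: [0.447, -0.2233, 0.2467]
ee_rot: [0.999, -0.041, 0.0, 0.0]
ft_force: [1.6, -0.8, 0.6]
grip_width: 0.648
```

Request:
arm_command(targets="27.7 -53.8 -1 0 0 0; 27.7 -53.8 -1 0 0 0; 27.7 -53.8 -1 0 0 0; 0 0 0 0 0 0; 0 0 0 0 0 0")

```text
clock: 2.82
position: [0.5422, -0.0713, 0.2492]
ee_rot: [0.999, -0.041, -0.0, 0.0]
ft_force: [0.3, -1.2, 0.1]
grip_width: 0.643
```

```bash
python3 - <<'E'
from h import *
plan([.543,-.0715,.25],-.083)
c=manip.camera("wrist"); cv2.imwrite("pics/w1.png",c["frame"][:,:,::-1]); print(c["rvec"],c["tvec"],c["vertical_fov"])
E
```

```text
t 2.83 pos [ 0.5422 -0.0713  0.2492] grip 0.643 F [ 0.29 -1.17  0.14]
 shift now-axes mm [ 0.8  0.1 -0.8]  turn [0.0004 0.0003 0.0005]  shift after-turn mm [ 0.8  0.1 -0.8]
[-1.9841017   2.15697676  0.31040444] [-0.02613951  0.48512376  0.54341741] 69.08233706627212
```

View pics/w1.png

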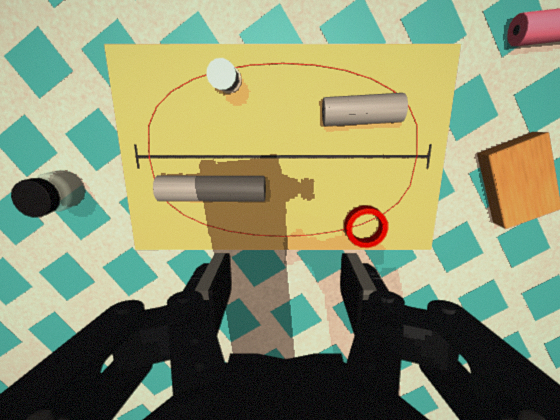

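```bash
cat >> h.py <<'E'
def ang(v): 
    a=np.arctan2(v[1],v[0])-np.pi/2
    return (a+np.pi/2)%np.pi-np.pi/2
def barfit(c,top,bot):
    """top,bot: two pixel points each along silhouette side edges -> axis pts at z=.02"""
    P=[pix2w(c,(np.array(t)+np.array(b))/2,.02) for t,b in zip(top,bot)]
    return (P[0]+P[1])/2, P[0]-P[1]
def line(c,a,b):
    A,B=pix2w(c,a,.004),pix2w(c,b,.004); return (A+B)/2,A-B
def rel(m,v,bm,bv):
    yaw=ang(v); d=bm-m
    X=np.array([np.cos(yaw),np.sin(yaw),0]);Y=np.array([-X[1],X[0],0])
    return (d@X*1e3).round(1),(d@Y*1e3).round(1),round(ang(bv)-yaw,4),"len",np.linalg.norm(bv).round(4),"world",bm.round(4),"yaw",round(ang(bv),4)
E
python3 - <<'E'
from h import *
c=manip.camera("wrist")
m,v=line(c,(137,156),(430,157)); print(m,np.linalg.norm(v),ang(v))
print("long",rel(m,v,*barfit(c,[(154,177),(266,176)],[(155,202),(266,200)])))
print("short",rel(m,v,*barfit(c,[(323,97),(405,93)],[(324,126),(407,121)])))
cv2.imwrite("pics/w2.png",cv2.resize(c["frame"][80:215,125:440,::-1],None,fx=2.5,fy=2.5,interpolation=cv2.INTER_CUBIC))
E
```

```text
[ 0.57198682 -0.07285276  0.004     ] 0.36177656188968105 -0.08831996360116867
long (np.float64(-37.4), np.float64(89.3), np.float64(0.017), 'len', np.float64(0.136), 'world', array([0.5426, 0.0194, 0.02  ]), 'yaw', np.float64(-0.0713))
short (np.float64(55.2), np.float64(-91.8), np.float64(0.0555), 'len', np.float64(0.0933), 'world', array([ 0.6189, -0.1692,  0.02  ]), 'yaw', np.float64(-0.0328))
```

View pics/w2.png

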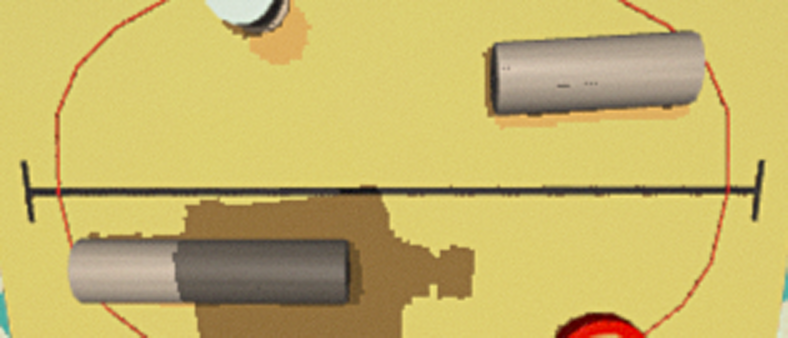

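Request:
arm_command(targets="-7 -45 20 0 0 0; -7 -44.5 40 0 0 0; 0 0 60 0 0 0; 0 0 50 0 0 0; 0 0 15 0 0 0")

```text
clock: 3.55
position: [0.5338, 0.0179, 0.0618]
ee_rot: [0.999, -0.042, -0.002, 0.0]
ft_force: [-0.4, -0.5, -0.4]
grip_width: 0.644
```

Request:
arm_command(targets="0 0 0 0 0 0; 0 0 4 0 0 0; 0 0 3 0 0 0; 0 0 2 0 0 0; 0 0 0 0 0 0")

```text
clock: 4.18
position: [0.5358, 0.0193, 0.0554]
ee_rot: [0.999, -0.041, 0.0, 0.0]
ft_force: [-0.1, 0.2, -0.1]
grip_width: 0.645
```

```bash
python3 - <<'E'
from h import *
plan([.5355,.019,.05],-.083)
c=manip.camera("wrist"); cv2.imwrite("pics/w3.png",c["frame"][:,:,::-1])
c=manip.camera("scene"); cv2.imwrite("pics/s3.png",cv2.resize(c["frame"][150:300,130:390,::-1],None,fx=3,fy=3,interpolation=cv2.INTER_CUBIC))
E
```

```text
t 4.17 pos [0.5358 0.0193 0.0554] grip 0.645 F [-0.11  0.17 -0.12]
 shift now-axes mm [-0.3  0.3  5.4]  turn [ 0.0001 -0.0003  0.0003]  shift after-turn mm [-0.3  0.3  5.4]
```

View pics/w3.png

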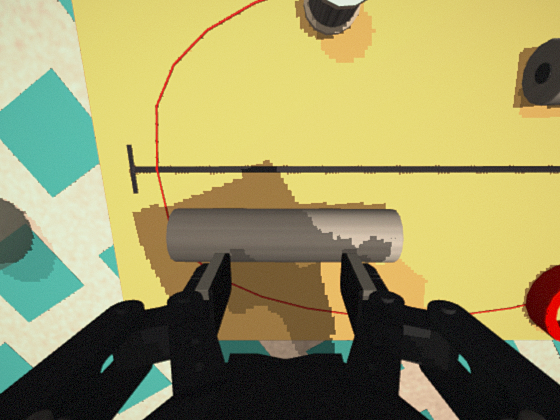

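View pics/s3.png

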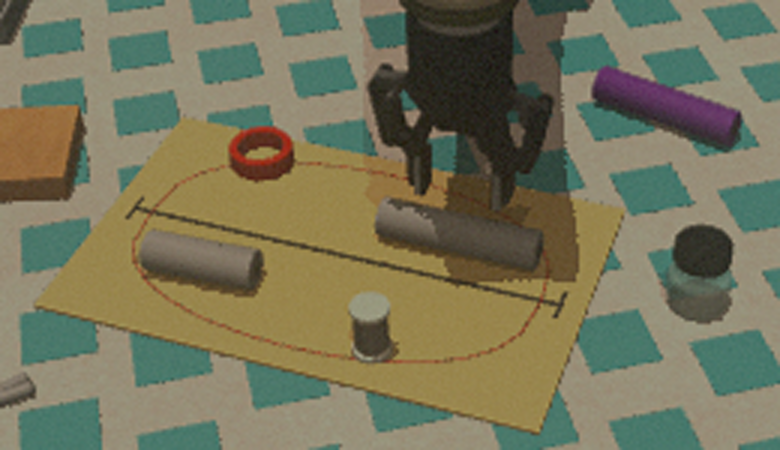

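```bash
python3 - <<'E'
from h import *
c=manip.camera("wrist"); o=manip.get_obs(); Rc=R.from_quat(o["ee_rot"]).as_matrix()
for x in(-11,0,11):
  for z in (0,4,8): print(x,z,[w2pix(c,o["position"]+Rc@np.array([x,y,z])/1e3).round(0) for y in(-27.5,27.5)])
print(barfit(c,[(172,210),(398,209)],[(172,261),(398,262)]), ang(barfit(c,[(172,210),(398,209)],[(172,261),(398,262)])[1]))
E
```

```text
-11 0 [array([231., 294.]), array([340., 294.])]
-11 4 [array([232., 290.]), array([339., 290.])]
-11 8 [array([233., 286.]), array([338., 286.])]
0 0 [array([229., 275.]), array([341., 275.])]
0 4 [array([231., 271.]), array([340., 271.])]
0 8 [array([232., 267.]), array([339., 267.])]
11 0 [array([228., 254.]), array([343., 254.])]
11 4 [array([230., 251.]), array([341., 251.])]
11 8 [array([231., 247.]), array([340., 247.])]
(array([0.54268663, 0.01895954, 0.02      ]), array([0.01127127, 0.13437964, 0.        ])) -0.08368048938702066
```

Request:
arm_command(targets="0 0 5 0 0 0; 0 0 3 0 0 0; 0 0 1 0 0 0; 0 0 1 0 0 0; 0 0 1 0 0 0")

```text
clock: 4.95
position: [0.5358, 0.0193, 0.0443]
ee_rot: [0.999, -0.041, 0.0, 0.0]
ft_force: [0.4, -0.8, -0.5]
grip_width: 0.642
```

Request:
arm_command(targets="0 0 1 0 0 0; 0 0 1 0 0 0; 0 0 0 0 0 0")

```text
clock: 5.32
position: [0.5357, 0.0193, 0.0422]
ee_rot: [0.999, -0.041, -0.0, 0.0]
ft_force: [-0.4, 0.5, 0.0]
grip_width: 0.642
```

Request:
arm_command(targets="0 0 1 0 0 0; 0 0 0 0 0 0")

```text
clock: 5.58
position: [0.5357, 0.0193, 0.0412]
ee_rot: [0.999, -0.041, -0.0, 0.0]
ft_force: [-0.0, -0.1, 0.5]
grip_width: 0.641
```

Request:
arm_command(targets="0 0 1 0 0 0; 0 0 0 0 0 0")

```text
clock: 5.82
position: [0.5357, 0.0193, 0.0402]
ee_rot: [0.999, -0.041, -0.0, 0.0]
ft_force: [-0.1, 0.3, -0.4]
grip_width: 0.643
```

Request:
arm_command(targets="0 0 1 0 0 0; 0 0 0 0 0 0")

```text
clock: 6.08
position: [0.5366, 0.0192, 0.04]
ee_rot: [0.999, -0.041, 0.001, 0.0]
ft_force: [-0.1, 0.0, 5.0]
grip_width: 0.647
```

Request:
arm_command(targets="4 0 0 0 0 0; 5 0 0 0 0 0; 5 0 0 0 0 0; 0 0 0 0 0 0")

```text
clock: 6.58
position: [0.5507, 0.018, 0.04]
ee_rot: [0.999, -0.041, 0.001, 0.0]
ft_force: [-0.8, -2.4, 6.4]
grip_width: 0.645
```

```bash
python3 - <<'E'
from h import *
plan([.5355,.019,.05],-.083)
c=manip.camera("wrist"); cv2.imwrite("pics/w4.png",c["frame"][:,:,::-1])
E
```

```text
t 6.58 pos [0.5507 0.018  0.04  ] grip 0.645 F [-0.79 -2.35  6.41]
 shift now-axes mm [-15.2   0.3 -10. ]  turn [-0.     -0.0018  0.0001]  shift after-turn mm [-15.3   0.3 -10. ]
```

View pics/w4.png

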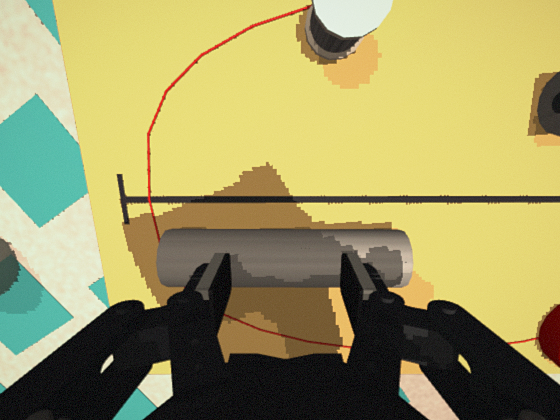

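Request:
arm_command(targets="5 0 0 0 0 0; 5 0 0 0 0 0; 2 0 0 0 0 0; 0 0 0 0 0 0")

```text
clock: 7.12
position: [0.5625, 0.017, 0.04]
ee_rot: [0.999, -0.041, 0.001, 0.0]
ft_force: [-0.0, -0.2, 6.4]
grip_width: 0.642
```

Request:
arm_command(targets="0 0 -8 0 0 0; 0 0 -6 0 0 0; -12 0 0 0 0 0; -12 0 0 0 0 0; 0 0 0 0 0 0")

```text
clock: 7.75
position: [0.5364, 0.0191, 0.0531]
ee_rot: [0.999, -0.041, -0.0, 0.0]
ft_force: [0.1, 0.0, 0.6]
grip_width: 0.641
```

```bash
python3 - <<'E'
from h import *
plan([.5355,.019,.05],-.083)
c=manip.camera("wrist"); cv2.imwrite("pics/w5.png",c["frame"][:,:,::-1])
E
```

```text
t 7.75 pos [0.5364 0.0191 0.0531] grip 0.641 F [0.12 0.04 0.62]
 shift now-axes mm [-0.9  0.2  3.1]  turn [0.0006 0.0008 0.0007]  shift after-turn mm [-0.9  0.2  3.1]
```

View pics/w5.png

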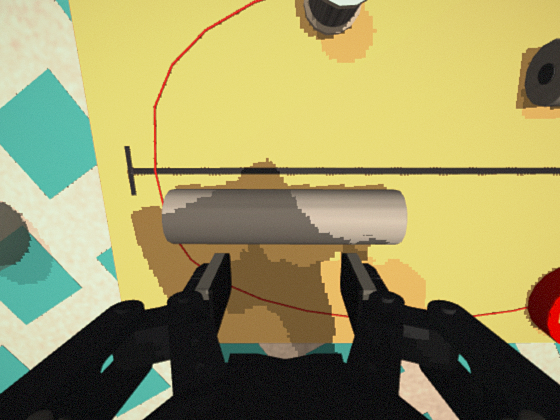

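```bash
python3 - <<'E'
from h import *
c=manip.camera("wrist")
L=line(c,(130,170),(550,173))
# line in view: use point on line + direction
A=pix2w(c,(140,170.5),.004);B=pix2w(c,(550,172.5),.004); 
bm,bv=barfit(c,[(170,190),(400,190)],[(170,242),(400,244)])
print(A,B,rel(A,A-B,bm,bv), ang(A-B))
E
```

```text
[0.58797396 0.10312848 0.004     ] [ 0.56600389 -0.14479451  0.004     ] (np.float64(-23.7), np.float64(-88.0), np.float64(0.0002), 'len', np.float64(0.133), 'world', array([0.5566, 0.0176, 0.02  ]), 'yaw', np.float64(-0.0882)) -0.08838561281890067
```

Request:
arm_command(targets="13.5 0 0 0 0 0; 0 0 9 0 0 0; 0 0 3 0 0 0; 0 0 2 0 0 0; 0 0 0 0 0 0")

```text
clock: 8.48
position: [0.5521, 0.018, 0.04]
ee_rot: [0.999, -0.041, 0.001, 0.0]
ft_force: [-0.2, -1.2, 6.8]
grip_width: 0.645
```

Request:
arm_command(targets="4 0 0 0 0 0; 5 0 0 0 0 0; 5 0 0 0 0 0; 5 0 0 0 0 0; 5 0 0 0 0 0")

```text
clock: 9.1
position: [0.5759, 0.0159, 0.04]
ee_rot: [0.999, -0.041, 0.001, 0.0]
ft_force: [0.0, -1.0, 5.9]
grip_width: 0.642
```

Request:
arm_command(targets="0 0 0 0 0 0; 0 0 -8 0 0 0; 0 0 -6 0 0 0; -12 0 0 0 0 0; 0 0 0 0 0 0")

```text
clock: 9.72
position: [0.5619, 0.0171, 0.0531]
ee_rot: [0.999, -0.041, -0.0, 0.0]
ft_force: [-0.2, -0.6, -0.0]
grip_width: 0.646
```

```bash
python3 - <<'E'
from h import *
plan([.5355,.019,.05],-.083)
c=manip.camera("wrist"); cv2.imwrite("pics/w6.png",c["frame"][:,:,::-1])
E
```

```text
t 9.72 pos [0.5619 0.0171 0.0531] grip 0.646 F [-0.22 -0.65 -0.01]
 shift now-axes mm [-26.5   0.3   3.1]  turn [0.0005 0.0009 0.0007]  shift after-turn mm [-26.5   0.3   3.1]
```

View pics/w6.png

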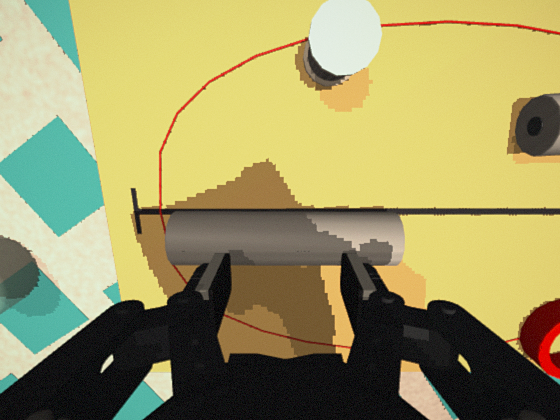

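```bash
python3 - <<'E'
from h import *
c=manip.camera("wrist")
A=pix2w(c,(150,211.5),.004);B=pix2w(c,(550,212),.004); 
bm,bv=barfit(c,[(172,211),(398,210)],[(172,263.5),(398,264.5)])
print(A,B,rel(A,A-B,bm,bv), ang(A-B))
E
```

```text
[0.58718315 0.10038811 0.004     ] [ 0.56581726 -0.15077522  0.004     ] (np.float64(-10.9), np.float64(-85.0), np.float64(0.0012), 'len', np.float64(0.1333), 'world', array([0.5691, 0.0166, 0.02  ]), 'yaw', np.float64(-0.0837)) -0.08486342507332667
```

Request:
arm_command(targets="1 0 0 0 0 0; 0 0 9 0 0 0; 0 0 3 0 0 0; 0 0 2 0 0 0; 0 0 0 0 0 0")

```text
clock: 10.45
position: [0.5651, 0.0168, 0.04]
ee_rot: [0.999, -0.041, 0.001, 0.0]
ft_force: [0.0, -0.6, 5.7]
grip_width: 0.648
```

Request:
arm_command(targets="4 0 0 0 0 0; 5 0 0 0 0 0; 5 0 0 0 0 0; 4 0 0 0 0 0; 2 0 0 0 0 0")

```text
clock: 11.08
position: [0.5851, 0.0151, 0.04]
ee_rot: [0.999, -0.041, 0.001, 0.0]
ft_force: [-0.5, -1.5, 6.9]
grip_width: 0.646
```

Request:
arm_command(targets="0 0 0 0 0 0; 0 0 -8 0 0 0; 0 0 -50 0 0 0; -50 20 -50 0 0 0; 0 0 0 0 0 0")

```text
clock: 11.7
position: [0.5404, 0.001, 0.1435]
ee_rot: [0.999, -0.042, 0.003, 0.001]
ft_force: [-0.1, -0.0, -0.2]
grip_width: 0.646
```

```bash
python3 - <<'E'
from h import *
plan([.5355,.019,.05],-.083)
c=manip.camera("wrist"); cv2.imwrite("pics/w7.png",c["frame"][:,:,::-1])
E
```

```text
t 11.7 pos [0.5404 0.001  0.1435] grip 0.646 F [-0.06 -0.   -0.25]
 shift now-axes mm [ -6.9 -17.7  93.5]  turn [ 0.0016 -0.0053 -0.0007]  shift after-turn mm [ -6.4 -17.5  93.5]
```

View pics/w7.png

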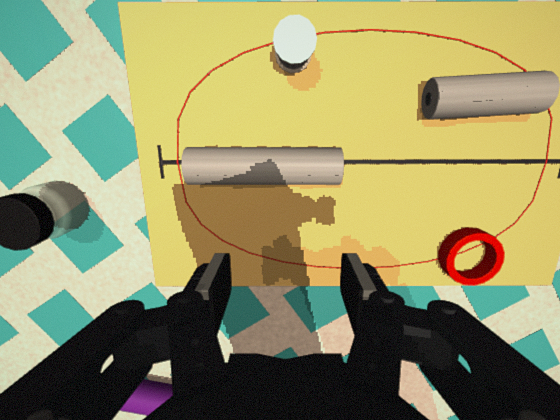

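```bash
python3 - <<'E'
from h import *
c=manip.camera("wrist")
A=pix2w(c,(165,162),.004);B=pix2w(c,(540,162),.004); 
bm,bv=barfit(c,[(186,148),(340,148)],[(186,184),(340,185.5)])
print(A,B,rel(A,A-B,bm,bv), ang(A-B))
sm,sv=barfit(c,[(435,79),(545,72)],[(435,118),(545,109)])
print(rel(A,A-B,sm,sv))
cv2.imwrite("pics/w8.png",cv2.resize(c["frame"][60:200,150:430,::-1],None,fx=2.8,fy=2.8,interpolation=cv2.INTER_CUBIC))
plan([sm[0],sm[1],.06],-.0835+.045)
E
```

```text
[0.58706306 0.10460371 0.004     ] [ 0.5588693  -0.22823408  0.004     ] (np.float64(-1.6), np.float64(-88.3), np.float64(-0.0049), 'len', np.float64(0.1295), 'world', array([0.578 , 0.0168, 0.02  ]), 'yaw', np.float64(-0.0894)) -0.08450545290307021
(np.float64(55.1), np.float64(-268.6), np.float64(0.0693), 'len', np.float64(0.0861), 'world', array([ 0.6193, -0.1677,  0.02  ]), 'yaw', np.float64(-0.0153))
t 11.8 pos [0.5404 0.0016 0.1402] grip 0.646 F [ 0.4   0.08 -1.19]
 shift now-axes mm [ 92.6 162.1  80.4]  turn [ 0.0006 -0.0011 -0.0446]  shift after-turn mm [ 85.4 166.1  80.2]
```

View pics/w8.png

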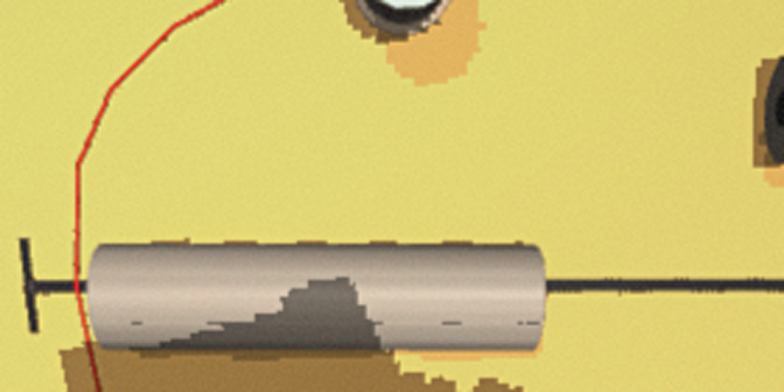

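Request:
arm_command(targets="22 55 0 0 0 -0.045; 22 55 0 0 0 0; 22 56 0 0 0 0; 0 0 40 0 0 0; 0 0 36 0 0 0")

```text
clock: 12.42
position: [0.5972, -0.1676, 0.0606]
ee_rot: [1.0, -0.019, -0.001, -0.001]
ft_force: [0.2, 0.7, -0.5]
grip_width: 0.646
```

Request:
arm_command(targets="0 0 0 0 0 0; 0 0 0 0 0 0")

```text
clock: 12.68
position: [0.5982, -0.167, 0.0644]
ee_rot: [1.0, -0.019, 0.0, -0.0]
ft_force: [0.1, -0.4, 0.3]
grip_width: 0.642
```

```bash
python3 - <<'E'
from h import *
plan([.6193,-.1677,.06],-.04)
c=manip.camera("wrist"); cv2.imwrite("pics/w9.png",c["frame"][:,:,::-1])
E
```

```text
t 12.68 pos [ 0.5982 -0.167   0.0644] grip 0.642 F [ 0.13 -0.4   0.26]
 shift now-axes mm [21.1 -0.1  4.4]  turn [-0.0003 -0.0003  0.0029]  shift after-turn mm [21.1 -0.1  4.4]
```

View pics/w9.png

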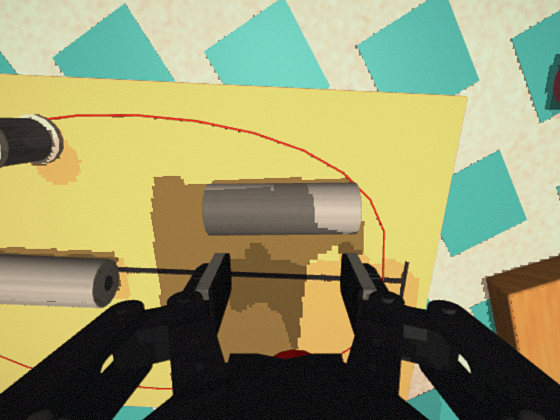

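```bash
python3 - <<'E'
from h import *
c=manip.camera("wrist")
A=pix2w(c,(130,270),.004);B=pix2w(c,(400,280),.004); 
sm,sv=barfit(c,[(208,184.5),(357,182)],[(208,235.5),(357,234)])
print(A,B,rel(A,A-B,sm,sv), ang(A-B))
y=ang(sv)
plan([sm[0]+.0065,sm[1],.06],y)
cv2.imwrite("pics/w10.png",cv2.resize(c["frame"][160:310,100:420,::-1],None,fx=2.5,fy=2.5,interpolation=cv2.INTER_CUBIC))
E
```

```text
[ 0.5736498  -0.05582026  0.004     ] [ 0.55832158 -0.24806171  0.004     ] (np.float64(54.1), np.float64(-106.4), np.float64(0.0553), 'len', np.float64(0.0916), 'world', array([ 0.6192, -0.1662,  0.02  ]), 'yaw', np.float64(-0.0242)) -0.07956586360159412
t 12.78 pos [ 0.5986 -0.1673  0.0654] grip 0.647 F [-0.65  0.26  0.77]
 shift now-axes mm [27.  -2.1  5.4]  turn [ 0.0005 -0.0023 -0.0131]  shift after-turn mm [27.  -1.8  5.4]
```

View pics/w10.png

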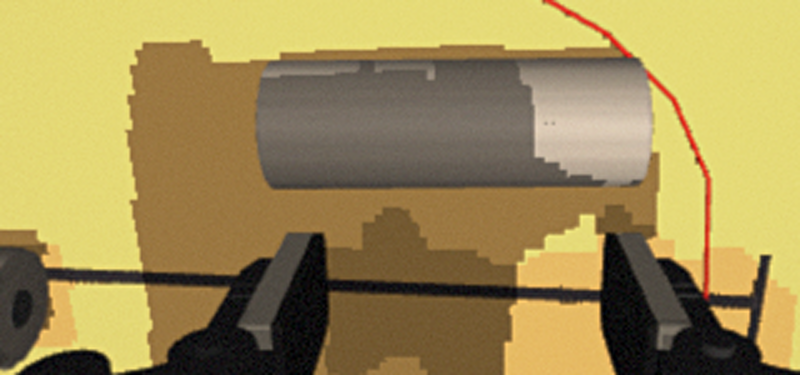

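Request:
arm_command(targets="27 -2 0 0 0 -0.013; 0 0 12 0 0 0; 0 0 8 0 0 0; 0 0 0 0 0 0; 0 0 0 0 0 0")

```text
clock: 13.4
position: [0.6244, -0.1666, 0.0442]
ee_rot: [1.0, -0.012, 0.0, 0.0]
ft_force: [-0.3, -0.9, 0.2]
grip_width: 0.645
```

```bash
python3 - <<'E'
from h import *
plan([.6192+.0065,-.1662,.0393],-.026)
E
```

```text
t 13.4 pos [ 0.6244 -0.1666  0.0442] grip 0.645 F [-0.32 -0.88  0.2 ]
 shift now-axes mm [ 1.3 -0.4  4.9]  turn [ 0.0003 -0.0002  0.001 ]  shift after-turn mm [ 1.3 -0.4  4.9]
```

Request:
arm_command(targets="1 0 3 0 0 0; 0 0 1 0 0 0; 0 0 1 0 0 0; 0 0 0 0 0 0")

```text
clock: 13.9
position: [0.6266, -0.1665, 0.04]
ee_rot: [1.0, -0.012, 0.001, 0.0]
ft_force: [-0.5, 0.2, 6.2]
grip_width: 0.646
```

Request:
arm_command(targets="-4 0 0 0 0 0; -5 0 0 0 0 0; -6 0 0 0 0 0; -6 0 0 0 0 0; -5 0 0 0 0 0")

```text
clock: 14.52
position: [0.6005, -0.1658, 0.04]
ee_rot: [1.0, -0.012, 0.001, 0.0]
ft_force: [0.0, 0.1, 5.3]
grip_width: 0.646
```

Request:
arm_command(targets="0 0 0 0 0 0; 0 0 -8 0 0 0; 0 0 -6 0 0 0; -12 0 0 0 0 0; 0 0 0 0 0 0")

```text
clock: 15.15
position: [0.5863, -0.1657, 0.0526]
ee_rot: [1.0, -0.013, -0.001, 0.0]
ft_force: [0.1, -0.7, 0.6]
grip_width: 0.643
```

```bash
python3 - <<'E'
from h import *
plan([.6193,-.1677,.06],-.024)
c=manip.camera("wrist"); cv2.imwrite("pics/w11.png",c["frame"][:,:,::-1])
E
```

```text
t 15.15 pos [ 0.5863 -0.1657  0.0526] grip 0.643 F [ 0.14 -0.69  0.56]
 shift now-axes mm [33.   1.1 -7.4]  turn [ 0.0003  0.001  -0.0011]  shift after-turn mm [33.   1.2 -7.4]
```

View pics/w11.png

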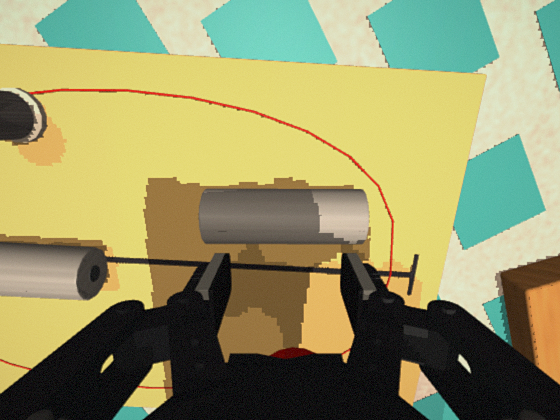

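```bash
python3 - <<'E'
from h import *
c=manip.camera("wrist")
A=pix2w(c,(110,260),.004);B=pix2w(c,(410,274),.004); 
sm,sv=barfit(c,[(206,190),(364,190)],[(206,242.5),(364,243.5)])
print(A,B,rel(A,A-B,sm,sv), ang(A-B))
plan([sm[0]+.0065,sm[1],.0393],ang(sv))
E
```

```text
[ 0.57428688 -0.04987955  0.004     ] [ 0.55882403 -0.2483855   0.004     ] (np.float64(41.0), np.float64(-113.3), np.float64(0.0483), 'len', np.float64(0.091), 'world', array([ 0.6064, -0.166 ,  0.02  ]), 'yaw', np.float64(-0.0294)) -0.077739155257597
t 15.25 pos [ 0.5872 -0.1656  0.0527] grip 0.642 F [ 0.01 -0.19  0.1 ]
 shift now-axes mm [25.7 -0.2 13.4]  turn [0.0002 0.0003 0.0045]  shift after-turn mm [25.7 -0.3 13.4]
```

Request:
arm_command(targets="26 0 0 0 0 0; 0 0 8 0 0 0; 0 0 4 0 0 0; 0 0 1.5 0 0 0; 0 0 0 0 0 0")

```text
clock: 15.88
position: [0.6138, -0.166, 0.04]
ee_rot: [1.0, -0.012, 0.001, 0.0]
ft_force: [-0.6, 0.9, 6.2]
grip_width: 0.646
```

Request:
arm_command(targets="-4 0 0 0 0 0.01; -5 0 0 0 0 0.01; -6 0 0 0 0 0.015; -6 0 0 0 0 0.015; -6 0 0 0 0 0.01")

```text
clock: 16.5
position: [0.5865, -0.1652, 0.04]
ee_rot: [0.999, -0.043, 0.001, 0.0]
ft_force: [0.4, -0.7, 5.5]
grip_width: 0.643
```

Request:
arm_command(targets="0 0 0 0 0 0; 0 0 -8 0 0 0; 0 0 -6 0 0 0; -12 0 0 0 0 0; 0 0 0 0 0 0")

```text
clock: 17.12
position: [0.5734, -0.1639, 0.0531]
ee_rot: [0.999, -0.042, -0.001, 0.0]
ft_force: [-0.2, -0.1, 0.8]
grip_width: 0.64
```

```bash
python3 - <<'E'
from h import *
plan([.6193,-.1677,.06],-.024)
c=manip.camera("wrist"); cv2.imwrite("pics/w12.png",c["frame"][:,:,::-1])
E
```

```text
t 17.12 pos [ 0.5734 -0.1639  0.0531] grip 0.64 F [-0.23 -0.11  0.76]
 shift now-axes mm [46.1 -0.1 -6.9]  turn [ 0.0003  0.001  -0.061 ]  shift after-turn mm [46.   2.7 -6.9]
```

View pics/w12.png

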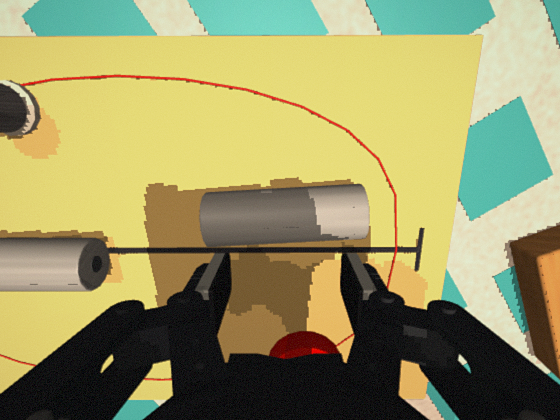

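```bash
python3 - <<'E'
from h import *
c=manip.camera("wrist")
A=pix2w(c,(115,248.5),.004);B=pix2w(c,(415,250),.004); 
sm,sv=barfit(c,[(206,192.5),(364,184)],[(206,247),(364,238)])
print(A,B,rel(A,A-B,sm,sv), ang(A-B))
plan([sm[0]+.0065,sm[1],.0393],ang(sv))
E
```

```text
[ 0.57590287 -0.05243253  0.004     ] [ 0.55799204 -0.24764591  0.004     ] (np.float64(28.3), np.float64(-110.6), np.float64(0.0635), 'len', np.float64(0.0913), 'world', array([ 0.5939, -0.1652,  0.02  ]), 'yaw', np.float64(-0.028)) -0.0914938595765653
t 17.23 pos [ 0.5742 -0.1638  0.0532] grip 0.647 F [-0.25 -0.28  0.09]
 shift now-axes mm [26.2 -0.9 13.9]  turn [ 0.0002  0.0003 -0.0568]  shift after-turn mm [26.2  0.6 13.9]
```

Request:
arm_command(targets="26.5 0 0 0 0 -0.055; 0 0 8 0 0 0; 0 0 4 0 0 0; 0 0 2 0 0 0; 0 0 0 0 0 0")

```text
clock: 17.85
position: [0.6013, -0.1659, 0.04]
ee_rot: [1.0, -0.015, 0.001, 0.0]
ft_force: [-0.1, 1.3, 5.6]
grip_width: 0.638
```

Request:
arm_command(targets="-4 0 0 0 0 0; -5 0 0 0 0 0; -6 0 0 0 0 0; -6 0 0 0 0 0; -6 0 0 0 0 0")

```text
clock: 18.48
position: [0.574, -0.1651, 0.04]
ee_rot: [1.0, -0.015, 0.001, 0.0]
ft_force: [1.1, 1.1, 4.8]
grip_width: 0.643
```

Request:
arm_command(targets="0 0 0 0 0 0; 0 0 -8 0 0 0; 0 0 -6 0 0 0; -12 0 0 0 0 0; 0 0 0 0 0 0")

```text
clock: 19.1
position: [0.5607, -0.1651, 0.0531]
ee_rot: [1.0, -0.015, -0.001, 0.0]
ft_force: [0.3, 0.3, -0.1]
grip_width: 0.647
```

```bash
python3 - <<'E'
from h import *
plan([.6193,-.1677,.06],-.024)
c=manip.camera("wrist"); cv2.imwrite("pics/w13.png",c["frame"][:,:,::-1])
E
```

```text
t 19.1 pos [ 0.5607 -0.1651  0.0531] grip 0.647 F [ 0.3   0.25 -0.07]
 shift now-axes mm [58.6  0.9 -7. ]  turn [ 0.0003  0.0011 -0.0062]  shift after-turn mm [58.6  1.2 -6.9]
```

View pics/w13.png

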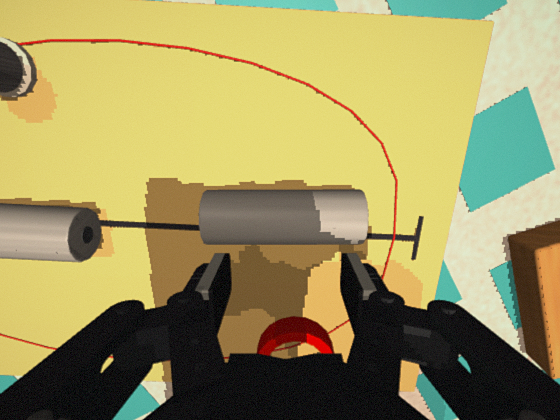

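```bash
python3 - <<'E'
from h import *
c=manip.camera("wrist")
A=pix2w(c,(105,223),.004);B=pix2w(c,(412,237),.004); 
sm,sv=barfit(c,[(206,190.5),(362,190.5)],[(206,243),(362,243)])
print(A,B,rel(A,A-B,sm,sv), ang(A-B))
plan([sm[0]+.0065,sm[1],.0393],ang(sv))
E
```

```text
[ 0.57486928 -0.05066056  0.004     ] [ 0.55920278 -0.24685562  0.004     ] (np.float64(14.8), np.float64(-113.4), np.float64(0.0485), 'len', np.float64(0.0901), 'world', array([ 0.5806, -0.1649,  0.02  ]), 'yaw', np.float64(-0.0311)) -0.07968258670677586
t 19.2 pos [ 0.5617 -0.165   0.0532] grip 0.646 F [-0.32  0.52  0.41]
 shift now-axes mm [25.4 -0.8 13.9]  turn [0.0001 0.0003 0.0012]  shift after-turn mm [25.4 -0.9 13.9]
```

Request:
arm_command(targets="26 0 0 0 0 0; 0 0 8 0 0 0; 0 0 4 0 0 0; 0 0 2 0 0 0; 0 0 0 0 0 0")

```text
clock: 19.82
position: [0.5883, -0.1655, 0.04]
ee_rot: [1.0, -0.015, 0.001, 0.0]
ft_force: [0.5, 1.0, 4.9]
grip_width: 0.641
```

Request:
arm_command(targets="-5 0 0 0 0 0; -6 0 0 0 0 0; -6 0 0 0 0 0; -6 0 0 0 0 0; -6 0 0 0 0 0")

```text
clock: 20.45
position: [0.559, -0.1647, 0.04]
ee_rot: [1.0, -0.015, 0.001, 0.0]
ft_force: [0.4, 0.9, 5.5]
grip_width: 0.642
```

Request:
arm_command(targets="0 0 0 0 0 0; 0 0 -8 0 0 0; 0 0 -50 0 0 0; -50 -40 -50 0 0 0; -20 -40 -30 0 0 0.06")

```text
clock: 21.08
position: [0.5012, -0.0925, 0.1672]
ee_rot: [0.999, -0.047, 0.0, 0.0]
ft_force: [1.0, 0.1, 1.0]
grip_width: 0.646
```

Request:
arm_command(targets="0 0 -30 0 0 0; 0 0 0 0 0 0; 0 0 0 0 0 0")

```text
clock: 21.45
position: [0.5022, -0.0926, 0.1953]
ee_rot: [0.999, -0.045, -0.0, 0.0]
ft_force: [-0.5, 0.6, -0.5]
grip_width: 0.641
```

```bash
python3 - <<'E'
from h import *
plan([.6193,-.1677,.06],-.024)
c=manip.camera("wrist"); cv2.imwrite("pics/w14.png",c["frame"][:,:,::-1])
E
```

```text
t 21.45 pos [ 0.5022 -0.0926  0.1953] grip 0.641 F [-0.51  0.62 -0.51]
 shift now-axes mm [123.5  64.2 135.2]  turn [ 0.0002  0.0008 -0.0663]  shift after-turn mm [118.9  72.2 135.3]
```

View pics/w14.png

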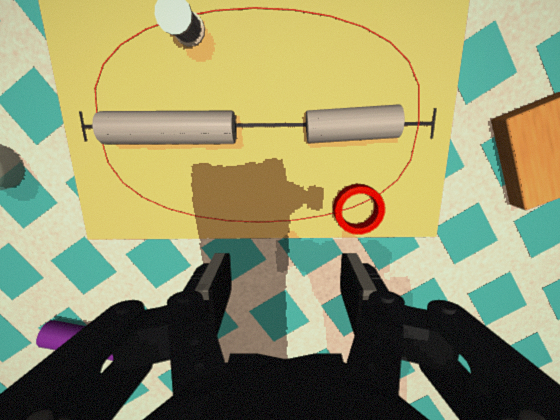

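Both bars lie across the line (long at row ~127, short at row ~123, line rows 124–127). I'll measure this carefully from an enlarged crop.

```bash
python3 - <<'E'
from h import *
c=manip.camera("wrist")
cv2.imwrite("pics/w15.png",cv2.resize(c["frame"][85:165,70:270,::-1],None,fx=4,fy=4,interpolation=cv2.INTER_CUBIC))
cv2.imwrite("pics/w16.png",cv2.resize(c["frame"][85:165,250:450,::-1],None,fx=4,fy=4,interpolation=cv2.INTER_CUBIC))
A=pix2w(c,(83,126.5),.004);B=pix2w(c,(433,124),.004); print(np.linalg.norm(A-B))
print("long",rel((A+B)/2,A-B,*barfit(c,[(97,112),(234,111)],[(97,144),(234,142)])))
print("short",rel((A+B)/2,A-B,*barfit(c,[(307,109.5),(402,104.5)],[(307,142.5),(402,137)])))
# predicted outlines for bars exactly on line
d=(A-B)/np.linalg.norm(A-B); m=(A+B)/2
for p in [.02]:
  for s in (152,24,-48,-138): print(s,w2pix(c,m+d*s/1e3+[0,0,.016]))
E
```

```text
0.3599527902930117
long (np.float64(-1.0), np.float64(89.2), np.float64(0.0037), 'len', np.float64(0.1343), 'world', array([0.5785, 0.0183, 0.02  ]), 'yaw', np.float64(-0.0805))
short (np.float64(1.4), np.float64(-95.7), np.float64(0.0464), 'len', np.float64(0.0926), 'world', array([ 0.5653, -0.1661,  0.02  ]), 'yaw', np.float64(-0.0378))
152 [101.17128246 126.63357164]
24 [231.91955449 125.69981779]
-48 [305.53633213 125.17407508]
-138 [397.62916507 124.51638351]
```

View pics/w15.png

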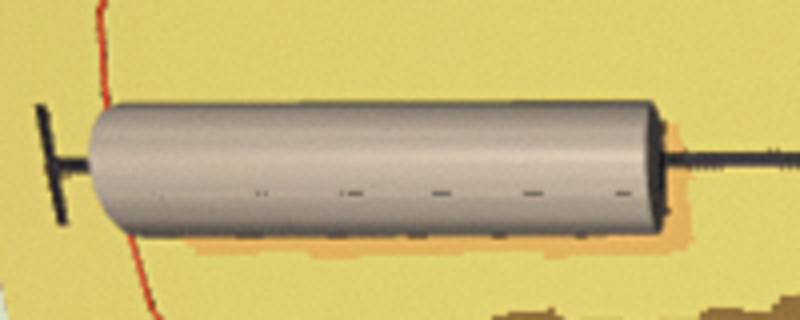

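View pics/w16.png

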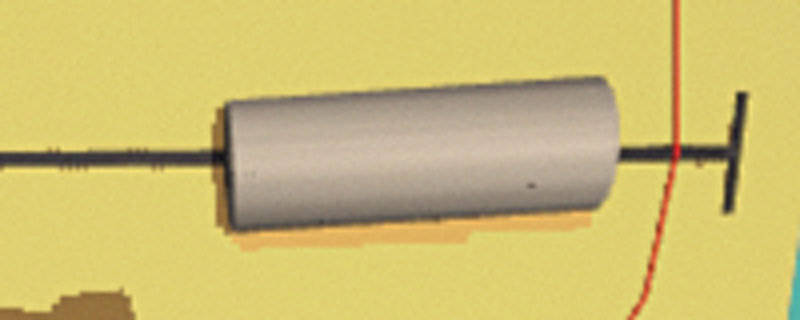

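```bash
python3 - <<'E'
from h import *
c=manip.camera("scene")
cv2.imwrite("pics/s17.png",cv2.resize(c["frame"][170:300,130:390,::-1],None,fx=3,fy=3,interpolation=cv2.INTER_CUBIC))
E
```

```text
(no output)
```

View pics/s17.png

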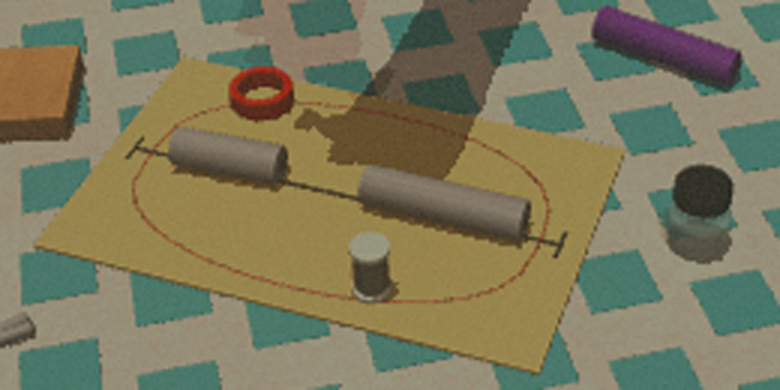

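The scene camera also shows both bars on the line and the spool, tape, jar and box where they were. I'm handing in.

```bash
python3 - <<'E'
from h import *
print(manip.hand_in())
E
```

```text
the job is handed in; nothing more can be done
None
```

I rolled both bars onto the fold line and handed the job in at about 22 s on the clock; hand-in gives no verdict. Each bar took short strokes with both fingertips pressing about 6 N on its top: three strokes for the long bar and four for the short one.

| Last check (wrist camera) | Off the line (limit 7 mm) | Angle to the line (limit 0.12 rad) | Along the line from its middle (limit 125 mm) |
|---|---|---|---|
| long_bar | -1.0 mm | about 0.004 rad | +89 mm |
| short_bar | +1.4 mm | about 0.046 rad | -96 mm |

- **Measurement check:** in the same picture the line measured 360.0 mm, against the 360 mm given. The bars measured 134 mm and 93 mm, against 130 mm and 90 mm.
- **Other objects:** the scene picture showed the spool, tape, jar and box where they started, and the hand well clear of everything. I judged this by eye and did not measure their positions.
- **What did not work:** I tried turning the short bar parallel to the line during its second stroke, but its angle did not change. I left it there because it is within the limit. My readings of that angle ranged from 0.033 to 0.069 rad over the run.

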